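# Peel the clinging top tray off the stack and hold it out by the vial rack

## Robot

A 7-joint arm with a two-finger parallel gripper is mounted at the origin on a cart in front of the work surface, level with it; the furniture and walls round the work are solid. World frame = base frame: x ahead of the robot, y to its left, z up, the work surface at z = 0. Lengths are in m, angles in rad, forces in N, time in s.
With the tool pointing down it reaches from about 0.4 to 0.85 m from the base axis. Payload 10.4 kg.
Tool frame: the origin (TCP) lies at the very end of the fingers, on their centre line; the grasp point (between the pads) lies 19 mm behind it; x points along the fingers, z is the direction in which the jaws open and shut, and the axes are right-handed (so a half turn about x gives the same grasp; the last joint's range is limited). The gripper opens to 85 mm and grips with 20 to 120 N. Pads are 22 mm wide; open, the fingers measure 114 mm over their backs; the gripper's body (76 mm by 85 mm) begins 54 mm behind the grasp point. The pads swing forward as they close: fully open they stand 13 mm farther back than shut.
Start: joints at [1.202, 0.332, -0.065, 1.46, 0.022, 1.35, -0.088], TCP at [0.212, -0.588, 0.231] pointing down, gripper open.
Joint ranges: [-2.6, 2.6], [-0.5, 2.12], [-1.47, 1.34], [0.16, 2.42], [-1.27, 4.41], [0.06, 2.06], [-2.6, 2.6]. Speed limits (rad/s): [2.22, 2.22, 2.79, 2.79, 3.14, 3.14, 3.14].

## Interface

Orientations are given as a unit quaternion [x, y, z, w].
In Python, from workcell import telemetry, viewer, manip, spot_in, mark_of gives the robot as it stands. The module is installed in compiled form; this text tells all that it offers.
- The arm moves only by the shell command python3 -m crank 'ROWS' [FORCE]. ROWS is JSON, a list of rows, each a list of 3 entries, a list of its own where there are three numbers: the closure, from 0 (fully open) to 1 (shut), then the shift along the world's x, y, z in cm, then the turn, a rotation vector about the world's x, y, z in rad. A call has 1 to 12 rows; each row shifts and turns the commanded pose from where the row before left it; what a row does not reach is not made up. A row lasts 1/12 s, in which the tool goes at most 41.7 mm and 7.16 degrees, less where a joint would pass 70% of its speed; a pose out of reach is approached as far as the arm can. A call with a gripper value outside its range is refused whole. The fingers move at their own pace and stop on an object; FORCE is the grip in N (left out, the last holds). Time passes only in rows, so rows that do not move let the fingers close. It gives the time, the measured TCP pose, the force and the opening at its end, in the units of the state.
- telemetry.get_obs(): the state, without advancing time (a new reading comes with each control period).
- viewer.camera(name): name is "scene" or "top" or "wrist"; returns a dict with "frame" (400x640x3 uint8, red, green, blue), "intrinsics" (3x3 intrinsics, pixels), "k1" (the pictures are not rectified: a ray, as slopes to the right and down, at radius r is drawn at 1 + k1 r^2 times it, then the intrinsics apply), "cam_to_world" (4x4, takes a point from camera to world coordinates). Camera axes: x right, y up, looking along -z (the intrinsics and any distortion apply to the point x, -y, -z); pixel columns grow to the right and rows downward; lengths in m; the calibration is good to about 2 mm. A picture is of the moment at which its call begins. There is no depth.
- manip.hand_in(): hands the job in, once; it reports no verdict.
Trained networks look in a picture, given as the dict that the camera call returned (one of the last four; its "shot" number tells which), for a name from the list of things; names that differ only in an ending like _2 or _b are one class to them, and where a whole thing is asked for, a point or a joint stands for the part that bears it (a point fixed in the world has none). Each returns a list of dicts, best first, with "conf" (0 to 1); they miss things now and then, are a little off and sometimes report something else, mostly with a low value. They report only what shows in the picture. A call takes as long as a camera call.
- spot_in(thing, picture): "location" ([x, y, z] in m, in the coordinates of the camera as it stood for that picture, good to about 4 mm: the middle of the surface that is visible of it).
- mark_of(thing, picture): "location" ([x, y, z] in m, in the coordinates of the camera as it stood for that picture, good to about 4 mm: a listed point, or the origin of a listed thing).
The state is a dict: "clock": time; "joint_pos": joint angles; "joint_velocities": joint speeds; "tau": joint torques, N m; "position": TCP position; "ee_rot": TCP orientation; "ft_force": force on the tool from outside, world axes, zero at the start; "torque": the same for the moment, N m; "grip_width": opening from 0.0 (shut) to 1.0 (fully open).
Only numpy, scipy, OpenCV 4.12 (cv2) and the standard library are available. Lean on these libraries where they do the work, as an engineer would, in place of code of your own. Each camera call takes 0.05 s, during which the arm holds its last target. There are 200 camera calls.

## Task

The top kidney tray clings to the stack it is nested in: take hold of its rim alone at one edge and peel it off, tipping that edge clearly up (ten degrees or more) while the opposite edge still rests in the stack, so that the rest of the stack stays standing where it is. Then carry the tray over and hold it out level, open side up, right beside the vial rack (next to it, not over it), its bottom a hand's breadth or two above the table, touching nothing. Finish while holding it there: do not put it down, and leave everything else as it stands.

Things in the scene. Friction and masses are not known exactly. Their poses are not given: they have to be found in the camera images.
- top_tray: Tray to take: the uppermost grey moulded-pulp kidney tray, 128 x 258 x 46 mm, about 32 g, an open bowl with sloping walls. Origin: under its middle at its underside (60 mm above the table at the start); x across, y along it, z up. Its rim is 44 mm above the origin. It clings to the stack by rubbing, some 0.4 N at four points of its long walls 45 mm either side of the middle; each lets go once lifted about 10 mm.
- top_end_left (a point): Middle of the rim's top at the tray's +y end (104 mm above the table at the start). To be pinched along y: an upright edge 16 mm thick (8 mm either side of this point), 43 mm long, only 14 mm tall; below it are the sloping inside wall and, outside, the next tray's rim, not to be gripped too. So fingertips go 9 to 13 mm below the rim, one inside the bowl, one outside.
- top_end_right (a point): The same at the tray's -y end.
- top_side_near (a point): Middle of the rim's top on the tray's long -x side (rim 10 mm thick, 14 mm tall there).
- top_side_far (a point): The same on its long +x side.
- top_center (a point): Middle of the top tray at the height of its rim; axes as the tray's.
- tray_stack: The rest of the stack: six nested kidney trays of the same shape, 132 x 257 x 92 mm, about 0.3 kg in all, loose on the table. Origin: under its middle on the table, axes as the top tray's. Its rim ends 90 mm above the table, right under the top tray's rim, which stands 14 mm proud.
- vial_rack: Blue plastic rack with five vials in it, 58 x 135 x 22 mm, the vials reach 44 mm above the table. Origin: under its middle on the table; y along its length.
- measuring_cup: Bystander, to be left alone: small clear plastic measuring cup, 39 mm across, 38 mm high. Origin under its middle.
- plaster_roll: Bystander, to be left alone: roll of skin-coloured plaster lying flat, 62 x 65 x 26 mm. Origin under its middle.
- swab_jar: Bystander, to be left alone: white jar with a screw cap, 91 mm across, 106 mm high. Origin under its middle.
- carton: Bystander, to be left alone: small folding carton with its flap open, 36 x 115 x 53 mm, at the back of the table. Origin under its middle.
- note_block: Bystander, to be left alone: block of note paper, 78 x 77 x 24 mm. Origin under its middle.

How it is judged:
On the way, in this order (a step that is already met when the one before it is completed fails the run):
1. one edge of the top tray is tipped up by 0.12 rad or more against the stack while some other edge is still within 10 mm of its seat (angle between the z axis of top_tray and the z axis of tray_stack, either way round above 0.12 rad and angle between tray_stack's own z axis and vertical below 0.06 rad and z of any of top_end_left, top_end_right, top_side_near, top_side_far in the frame of tray_stack below 0.114 m), for 0.2 s.
2. the top tray is right off the stack (contact force between top_tray and tray_stack below 0.05 N and z of each of top_end_left, top_end_right, top_side_near, top_side_far in the frame of tray_stack above 0.135 m), for 0.1 s.
At the end, for the whole second after the job is handed in: top tray held by the fingers, level within 0.2 rad, at rest, underside 5 to 25 cm above the table, its middle 9 to 30 cm sideways from the middle of the rack, touching nothing else; stack upright within 4 cm of its place, rack and bystanders within 3 cm (contact force between the fingers and top_tray above 0.5 N and angle between top_center's own z axis and vertical below 0.2 rad and height (world z) of top_tray between 0.05 and 0.25 m and horizontal distance between top_center and vial_rack between 0.09 and 0.3 m and linear speed of top_tray below 0.03 m/s and contact force between top_tray and tray_stack below 0.05 N and contact force between top_tray and vial_rack below 0.05 N and contact force between top_tray and measuring_cup below 0.05 N and contact force between top_tray and plaster_roll below 0.05 N and contact force between top_tray and swab_jar below 0.05 N and contact force between top_tray and carton below 0.05 N and contact force between top_tray and note_block below 0.05 N and distance of tray_stack from where it was at the start of the episode below 0.04 m and angle between tray_stack's own z axis and vertical below 0.1 rad and distance of each of vial_rack, measuring_cup, plaster_roll, swab_jar, carton, note_block from where it was at the start of the episode below 0.03 m); the arm keeps its last pose, push and grip.
It fails at once if the rest of the stack was lifted off the table or tipped over (height (world z) of tray_stack above 0.015 m or angle between tray_stack's own z axis and vertical above 0.15 rad).
It fails at once if the stack, the rack or a bystander was shoved away (distance of tray_stack from where it was at the start of the episode above 0.04 m or distance of any of vial_rack, measuring_cup, plaster_roll, swab_jar, carton, note_block from where it was at the start of the episode above 0.03 m).
It also fails if it takes over 45 s, if anything falls off the work surface, if the arm or the gripper's body presses on something with over 40 N, if the wrist force passes 120 N, or if a joint passes its speed limit or range.

## Working session

There is one attempt and no reset: what is moved stays moved. The work goes in short steps, Python scripts to look and compute and a shell command to move; the robot and the scene stay as the last step left them, time stands still between calls to the robot, and variables do not carry over. Pictures are saved under pics/ and viewed, about 8 in all and at most 12, crops included, and the job is handed in when it is done.

```bash
mkdir -p pics
cat > h.py <<'E'
import numpy as np, cv2
from workcell import telemetry, viewer, manip, spot_in, mark_of
def w(c,p): return (np.array(c["cam_to_world"])@np.r_[p,1])[:3]
def marks(c,names):
    for n in names:
        r=mark_of(n,c)
        print(n,[(np.round(w(c,d["location"]),3).tolist(),round(d["conf"],2)) for d in r[:2]])
def save(c,f): cv2.imwrite("pics/"+f,c["frame"][:,:,::-1])
E
python3 - <<'E'
from h import *
o=telemetry.get_obs(); print({k:np.round(v,3).tolist() for k,v in o.items()})
ims=[]
for n in("top","scene"):
    c=viewer.camera(n); print(n); ims.append(c["frame"])
    marks(c,["top_tray","top_end_left","top_end_right","top_side_near","top_side_far","tray_stack","vial_rack","measuring_cup","plaster_roll","swab_jar","carton","note_block"])
cv2.imwrite("pics/a.png",cv2.resize(np.vstack(ims),(480,600))[:,:,::-1])
E
```

```text
{'clock': 0.0, 'joint_pos': [1.202, 0.333, -0.065, 1.461, 0.022, 1.35, -0.088], 'joint_velocities': [-0.002, 0.0, 0.001, 0.0, -0.0, -0.002, 0.0], 'tau': [-0.0, -62.545, 0.049, -39.16, 0.016, 0.01, 0.0], 'position': [0.212, -0.588, 0.231], 'ee_rot': [0.407, 0.579, -0.406, 0.578], 'ft_force': [-0.532, 0.191, -0.155], 'torque': [-0.02, -0.016, 0.034], 'grip_width': 1.003}
top
top_tray [([0.54, 0.211, 0.063], 0.56)]
top_end_left [([0.561, 0.323, 0.102], 0.56)]
top_end_right [([0.576, 0.097, 0.105], 0.86), ([0.524, -0.246, -0.001], 0.7)]
top_side_near [([0.495, 0.207, 0.107], 0.6)]
top_side_far [([0.604, 0.213, 0.106], 0.76)]
tray_stack [([0.405, -0.518, 0.001], 0.37)]
vial_rack [([0.524, -0.244, -0.004], 0.83)]
measuring_cup [([0.669, -0.009, -0.0], 0.61)]
plaster_roll [([0.489, 0.001, -0.0], 0.56)]
swab_jar [([0.78, -0.08, 0.001], 0.97)]
carton [([0.769, 0.153, 0.001], 0.96)]
note_block [([0.401, -0.515, -0.0], 0.94)]
scene
top_tray [([0.488, -0.0, 0.002], 0.19)]
top_end_left []
top_end_right []
top_side_near [([0.49, 0.207, 0.102], 0.49)]
top_side_far []
tray_stack [([0.543, 0.21, 0.002], 0.8)]
vial_rack [([0.526, -0.249, -0.002], 0.77)]
measuring_cup []
plaster_roll [([0.487, 0.004, -0.003], 0.71)]
swab_jar []
carton []
note_block [([0.403, -0.512, 0.002], 0.85)]
```

View pics/a.png

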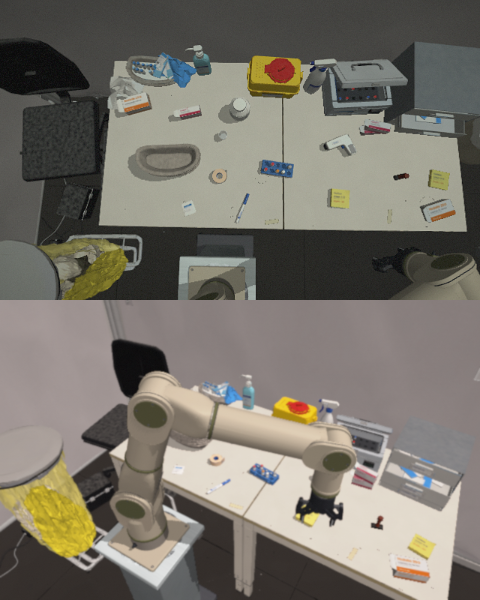

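```bash
python3 -m crank '[[0,[1.8,3.4,0.2],[0,0,-0.0285]],[0,[1.8,3.4,0.2],[0,0,-0.0285]],[0,[1.8,3.4,0.2],[0,0,-0.0285]],[0,[1.8,3.4,0.2],[0,0,-0.0285]],[0,[1.8,3.4,0.2],[0,0,-0.0285]],[0,[1.8,3.4,0],[0,0,-0.0285]],[0,[1.8,3.4,0],[0,0,-0.0285]],[0,[1.8,3.4,0],[0,0,-0.0285]],[0,[1.8,3.4,0],[0,0,-0.0285]],[0,[1.8,3.4,0],[0,0,-0.0285]]]' 25
python3 -m crank '[[0,[1.8,3.4,0],[0,0,0]],[0,[1.8,3.4,0],[0,0,0]],[0,[1.8,3.4,0],[0,0,0]],[0,[1.8,3.4,0],[0,0,0]],[0,[1.8,3.4,0],[0,0,0]],[0,[1.8,3.4,0],[0,0,0]],[0,[1.8,3.4,0],[0,0,0]],[0,[1.8,3.4,0],[0,0,0]],[0,[1.8,3.4,0],[0,0,0]],[0,[1.8,3.4,0],[0,0,0]],[0,[0,0,0],[0,0,0]],[0,[0,0,0],[0,0,0]]]'
python3 - <<'E'
from h import *
from scipy.spatial.transform import Rotation as R
o=telemetry.get_obs(); print(o["clock"],np.round(o["position"],4),np.round(R.from_quat(o["ee_rot"]).as_matrix(),3).tolist())
for n in("wrist","top"):
    c=viewer.camera(n); print(n)
    if n=="wrist": save(c,"b.png")
    marks(c,["top_tray","top_end_right","top_end_left","top_side_near","top_side_far","top_center"])
E
```

```text
clock: 2.13
position: [0.3924, -0.2463, 0.2417]
ee_rot: [0.485, 0.514, -0.485, 0.515]
ft_force: [0.6, -0.3, -0.3]
grip_width: 1.003
clock: 3.13
position: [0.5719, 0.0947, 0.2409]
ee_rot: [0.484, 0.517, -0.483, 0.515]
ft_force: [-0.2, -1.0, -0.2]
grip_width: 0.997
3.1333 [0.5719 0.0947 0.2409] [[-0.001, 0.998, 0.065], [0.001, 0.065, -0.998], [-1.0, -0.001, -0.002]]
wrist
top_tray [([0.544, 0.207, 0.063], 0.66)]
top_end_right [([0.574, 0.097, 0.101], 0.55)]
top_end_left [([0.566, 0.323, 0.107], 0.58)]
top_side_near [([0.493, 0.204, 0.107], 0.62)]
top_side_far [([0.604, 0.212, 0.099], 0.57)]
top_center [([0.551, 0.212, 0.104], 0.71), ([0.565, 0.324, 0.105], 0.17)]
top
top_tray []
top_end_right []
top_end_left [([0.491, 0.002, 0.0], 0.36)]
top_side_near [([0.494, 0.209, 0.105], 0.57)]
top_side_far [([0.494, 0.209, 0.108], 0.59)]
top_center [([0.549, 0.214, 0.101], 0.7), ([0.767, 0.152, 0.0], 0.3)]
```

View pics/b.png

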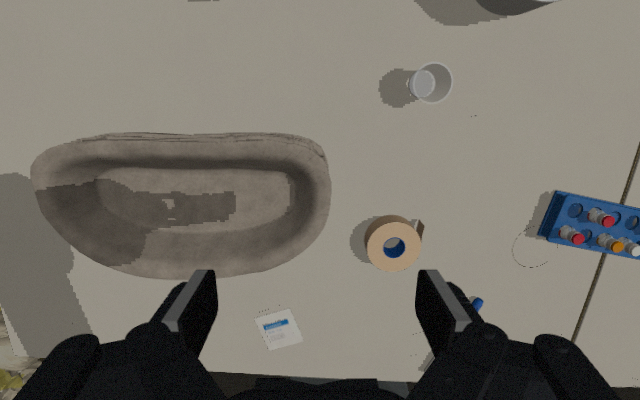

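```bash
python3 -m crank '[[0,[0.3,0.2,-3],[0,0,0]],[0,[0,0,-3],[0,0,0]],[0.3,[0,0,-3],[0,0,0]],[0.4,[0,0,-1],[0,0,0]],[0.4,[0,0,0],[0,0,0]],[0.4,[0,0,0],[0,0,0]]]'
python3 - <<'E'
from h import *
o=telemetry.get_obs(); print(o["clock"],np.round(o["position"],4))
c=viewer.camera("wrist"); save(c,"c.png"); marks(c,["top_end_right","top_end_left","top_side_near","top_center"])
M=np.linalg.inv(c["cam_to_world"])
def px(P):
    p=M@np.r_[P,1]; s=np.array([p[0],-p[1]])/-p[2]; s*=1+c["k1"]*(s@s); return np.round((np.array(c["intrinsics"])@np.r_[s,1])[:2])
for P in([.575,.0965,.104],[.575,.1045,.104],[.575,.0885,.104]): print(px(P))
E
```

```text
clock: 4.33
position: [0.5752, 0.0942, 0.1422]
ee_rot: [0.485, 0.515, -0.484, 0.515]
ft_force: [0.9, -0.4, 0.3]
grip_width: 0.6
4.3333 [0.5752 0.0942 0.1422]
top_end_right [([0.573, 0.101, 0.1], 0.76)]
top_end_left []
top_side_near [([0.577, 0.099, 0.103], 0.32)]
top_center [([0.551, 0.211, 0.103], 0.95)]
[311. 242.]
[297. 241.]
[325. 242.]
```

View pics/c.png

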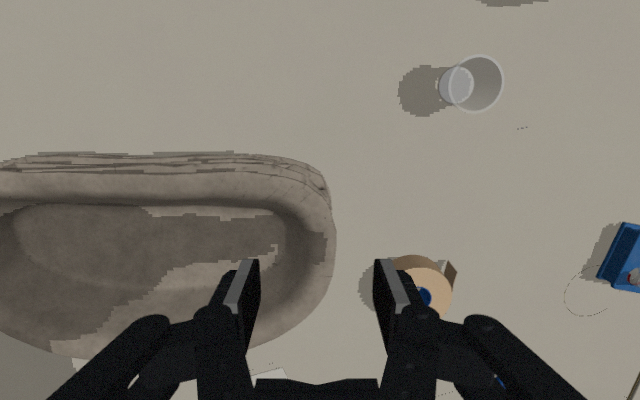

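```bash
python3 -m crank '[[0.4,[0,0.1,-2],[0,0,0]],[0.4,[0,0,-2],[0,0,0]],[0.4,[0,0,-1],[0,0,0]],[0.6,[0,0,0],[0,0,0]],[0.65,[0,0,0],[0,0,0]],[0.65,[0,0,0],[0,0,0]],[0.65,[0,0,0],[0,0,0]]]'
python3 - <<'E'
from h import *
o=telemetry.get_obs(); print(o["clock"],np.round(o["position"],4))
c=viewer.camera("wrist"); save(c,"d.png"); marks(c,["top_end_right","top_center"])
E
```

```text
clock: 5.17
position: [0.5756, 0.0952, 0.0927]
ee_rot: [0.485, 0.514, -0.484, 0.515]
ft_force: [-0.2, -0.3, 1.3]
grip_width: 0.349
5.1667 [0.5756 0.0952 0.0927]
top_end_right [([0.574, 0.1, 0.103], 0.69)]
top_center [([0.551, 0.21, 0.104], 0.72)]
```

View pics/d.png

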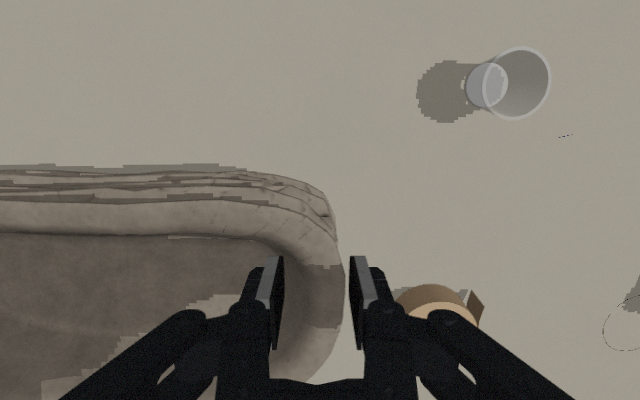

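```bash
python3 -m crank '[[0.75,[0,0,0],[0,0,0]],[0.78,[0,0,0],[0,0,0]],[0.8,[0,0,0],[0,0,0]],[0.8,[0,0,0],[0,0,0]],[0.8,[0,0,0],[0,0,0]]]' 25
python3 -m crank '[[1,[0,0,0],[0,0,0]],[1,[0,0,0],[0,0,0]],[1,[0,0,0],[0,0,0]],[1,[0,0,0],[0,0,0]],[1,[0,0,0],[0,0,0]]]' 25
python3 - <<'E'
from h import *
c=viewer.camera("wrist"); save(c,"e.png"); marks(c,["top_end_right","top_center"])
E
```

```text
clock: 5.73
position: [0.5754, 0.096, 0.0923]
ee_rot: [0.485, 0.515, -0.484, 0.515]
ft_force: [-1.0, 2.0, 5.7]
grip_width: 0.227
clock: 6.15
position: [0.5754, 0.096, 0.0923]
ee_rot: [0.485, 0.515, -0.484, 0.515]
ft_force: [-0.0, 2.1, 6.5]
grip_width: 0.23
top_end_right [([0.574, 0.093, 0.1], 0.59)]
top_center [([0.551, 0.209, 0.107], 0.98)]
```

View pics/e.png

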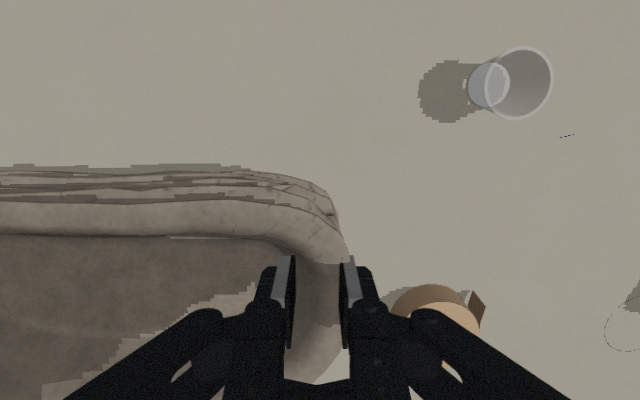

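Held at 19.5 mm rather than 16, with 6 N upward: slightly too deep. I'll reopen, rise 3 mm, and close again.

```bash
python3 -m crank '[[0.65,[0,0,0],[0,0,0]],[0.65,[0,0,0],[0,0,0]],[0.65,[0,0,0.3],[0,0,0]],[0.65,[0,0,0],[0,0,0]],[0.75,[0,0,0],[0,0,0]],[0.8,[0,0,0],[0,0,0]],[1,[0,0,0],[0,0,0]],[1,[0,0,0],[0,0,0]],[1,[0,0,0],[0,0,0]],[1,[0,0,0],[0,0,0]],[1,[0,0,0],[0,0,0]]]' 25
```

```text
clock: 7.22
position: [0.575, 0.0949, 0.0944]
ee_rot: [0.485, 0.515, -0.485, 0.515]
ft_force: [0.2, -0.2, 2.9]
grip_width: 0.173
```

```bash
python3 -m crank '[[1,[0,0,0],[0,0,0]],[1,[0,0,0.5],[-0.022,-0.0014,0]],[1,[0,0,0.5],[-0.022,-0.0014,0]],[1,[0,0,0.5],[-0.022,-0.0014,0]],[1,[0,0,0.5],[-0.022,-0.0014,0]],[1,[0,0.04,0.5],[-0.022,-0.0014,0]],[1,[0,0.04,0.5],[-0.022,-0.0014,0]],[1,[0,0.06,0.5],[-0.022,-0.0014,0]],[1,[0,0.06,0.5],[-0.022,-0.0014,0]],[1,[0,0.08,0.5],[-0.022,-0.0014,0]],[1,[0,0,0],[0,0,0]],[1,[0,0,0],[0,0,0]]]' 40
python3 - <<'E'
from h import *
for n in("top","scene","wrist"):
    c=viewer.camera(n); print(n); marks(c,["top_end_right","top_end_left","top_side_near","top_side_far","tray_stack"])
    if n=="top": a=c["frame"]
    if n=="wrist": cv2.imwrite("pics/f.png",np.vstack([cv2.resize(a[150:270,120:420],(640,256)),cv2.resize(c["frame"],(540,338))[:,:540] if 0 else cv2.copyMakeBorder(cv2.resize(c["frame"],(540,338)),0,0,0,100,0)])[:,:,::-1])
E
```

```text
clock: 8.22
position: [0.5749, 0.0983, 0.1395]
ee_rot: [0.434, 0.461, -0.53, 0.564]
ft_force: [0.5, 0.4, 0.3]
grip_width: 0.173
top
top_end_right [([0.576, 0.101, 0.149], 0.94)]
top_end_left [([0.564, 0.322, 0.103], 0.8)]
top_side_near []
top_side_far []
tray_stack []
scene
top_end_right [([0.573, 0.099, 0.146], 0.78), ([0.489, 0.208, 0.122], 0.35)]
top_end_left [([0.561, 0.328, 0.11], 0.66), ([0.763, 0.152, 0.001], 0.29)]
top_side_near [([0.49, 0.208, 0.123], 0.62), ([0.525, -0.246, -0.002], 0.53)]
top_side_far [([0.597, 0.215, 0.129], 0.98), ([0.543, 0.212, 0.001], 0.16)]
tray_stack [([0.542, 0.21, 0.002], 0.71)]
wrist
top_end_right [([0.574, 0.099, 0.148], 0.6)]
top_end_left []
top_side_near []
top_side_far [([0.604, 0.213, 0.123], 0.84)]
tray_stack []
```

View pics/f.png

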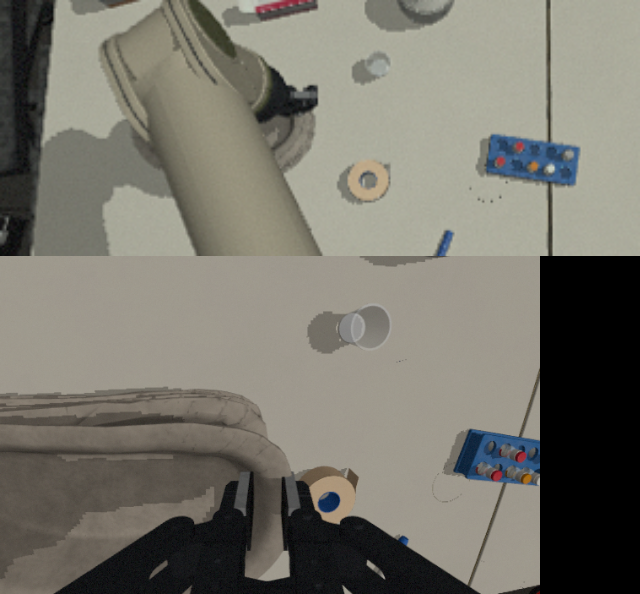

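```bash
python3 -m crank '[[1,[0,0,0.4],[0,0,0]],[1,[0,0,0.5],[0,0,0]],[1,[0,0,0.6],[0,0,0]],[1,[0,0,0.8],[0,0,0]],[1,[0,0,1],[0,0,0]],[1,[0,0,1.2],[0,0,0]],[1,[0,0,1.5],[0,0,0]],[1,[0,0,1.5],[0,0,0]],[1,[0,0,1.5],[0,0,0]],[1,[0,0,1.0],[0,0,0]],[1,[0,0,0.5],[0,0,0]],[1,[0,0,0],[0,0,0]]]'
python3 - <<'E'
from h import *
for n in("scene","wrist"):
    c=viewer.camera(n); print(n); marks(c,["top_end_right","top_end_left","top_side_near","top_side_far","tray_stack"])
E
```

```text
clock: 10.12
position: [0.5753, 0.098, 0.2458]
ee_rot: [0.435, 0.461, -0.53, 0.564]
ft_force: [0.3, -0.1, 0.3]
grip_width: 0.171
scene
top_end_right [([0.573, 0.098, 0.259], 0.61)]
top_end_left [([0.561, 0.328, 0.213], 0.62)]
top_side_near [([0.493, 0.205, 0.228], 0.72)]
top_side_far [([0.601, 0.215, 0.234], 0.65)]
tray_stack [([0.541, 0.21, 0.002], 0.58)]
wrist
top_end_right [([0.575, 0.101, 0.246], 0.72), ([0.55, 0.212, 0.227], 0.2)]
top_end_left []
top_side_near [([0.408, -0.517, -0.002], 0.56), ([0.492, 0.0, 0.0], 0.25)]
top_side_far [([0.607, 0.212, 0.227], 0.59)]
tray_stack [([0.544, 0.211, -0.001], 0.85)]
```

```bash
python3 -m crank '[[1,[0,-0.8,0],[0.0248,0.0016,0]],[1,[-0.2,-1.6,0],[0.0248,0.0016,0]],[1,[-0.2,-2.2,0],[0.0248,0.0016,0]],[1,[-0.2,-2.4,0],[0.0248,0.0016,0]],[1,[-0.2,-2.4,0],[0.0248,0.0016,0]],[1,[-0.2,-2.4,0],[0.0248,0.0016,0]],[1,[-0.2,-2.4,0],[0.0248,0.0016,0]],[1,[-0.2,-2.4,0],[0.0248,0.0016,0]],[1,[-0.2,-2.4,0],[0,0,0]],[1,[-0.2,-2.0,-0.5],[0,0,0]],[1,[-0.2,-1.4,-1],[0,0,0]],[1,[0,-0.6,-1.4],[0,0,0]]]'
python3 -m crank '[[1,[0,0,-1.5],[0,0,0]],[1,[0,0,-1.5],[0,0,0]],[1,[0,0,-1.2],[0,0,0]],[1,[0,0,-0.8],[0,0,0]],[1,[0,0,-0.3],[0,0,0]],[1,[0,0,0],[0,0,0]],[1,[0,0,0],[0,0,0]],[1,[0,0,0],[0,0,0]],[1,[0,0,0],[0,0,0]],[1,[0,0,0],[0,0,0]],[1,[0,0,0],[0,0,0]]]'
python3 - <<'E'
from h import *
N=["top_tray","top_end_right","top_end_left","top_side_near","top_side_far","top_center","tray_stack","vial_rack","measuring_cup","plaster_roll","swab_jar","carton","note_block"]
ims=[]
for n in("top","scene"):
    c=viewer.camera(n); print(n); marks(c,N); ims.append(c["frame"])
cv2.imwrite("pics/g.png",cv2.resize(np.vstack(ims),(480,600))[:,:,::-1])
E
```

```text
clock: 11.72
position: [0.5548, -0.1349, 0.2153]
ee_rot: [0.485, 0.514, -0.485, 0.515]
ft_force: [-0.5, 0.1, 0.5]
grip_width: 0.175
clock: 12.63
position: [0.5551, -0.1323, 0.1627]
ee_rot: [0.485, 0.515, -0.484, 0.515]
ft_force: [-0.6, -0.3, 0.3]
grip_width: 0.166
top
top_tray [([0.472, -0.022, 0.176], 0.17)]
top_end_right []
top_end_left [([0.544, 0.094, 0.172], 0.6)]
top_side_near [([0.476, -0.019, 0.179], 0.79)]
top_side_far [([0.581, -0.015, 0.171], 0.87)]
top_center [([0.528, -0.015, 0.171], 0.73), ([0.543, 0.092, 0.169], 0.22)]
tray_stack [([0.544, 0.213, 0.002], 0.81), ([0.765, 0.151, -0.001], 0.24)]
vial_rack [([0.524, -0.245, -0.001], 0.97)]
measuring_cup [([0.668, -0.01, -0.001], 0.59)]
plaster_roll [([0.49, 0.001, -0.004], 0.4)]
swab_jar [([0.783, -0.076, -0.001], 0.77)]
carton [([0.764, 0.153, -0.004], 0.91)]
note_block [([0.405, -0.518, -0.001], 0.56)]
scene
top_tray [([0.52, -0.021, 0.129], 0.59)]
top_end_right [([0.553, -0.133, 0.172], 0.74)]
top_end_left [([0.54, 0.099, 0.174], 0.88), ([0.468, -0.021, 0.169], 0.6)]
top_side_near [([0.472, -0.021, 0.167], 0.97)]
top_side_far [([0.58, -0.014, 0.174], 0.88), ([0.472, -0.021, 0.171], 0.36)]
top_center [([0.533, -0.019, 0.171], 0.74), ([0.554, -0.136, 0.171], 0.42)]
tray_stack [([0.542, 0.212, 0.002], 0.96)]
vial_rack [([0.524, -0.245, -0.002], 0.57)]
measuring_cup []
plaster_roll [([0.489, 0.003, -0.001], 0.76), ([0.528, -0.021, 0.172], 0.73)]
swab_jar [([0.777, -0.075, 0.0], 0.94)]
carton [([0.762, 0.154, 0.003], 0.85)]
note_block [([0.406, -0.512, 0.001], 0.74), ([0.54, 0.1, 0.176], 0.64)]
```

View pics/g.png

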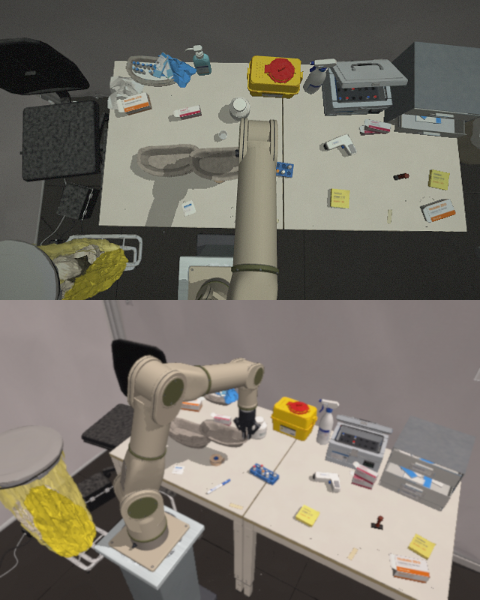

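```bash
python3 -c "
from h import *
print(manip.hand_in())"
```

```text
the job is handed in; nothing more can be done
None
```

I peeled the top tray off by its right (-y) end rim, carried it over and handed the job in at about 13 s, still holding it level beside the vial rack. The hand-in gave no verdict.

- **Grip:** The first close sat slightly too deep, holding 19.5 mm with 6 N upward. I reopened, rose 3 mm and closed again at about 15 mm, with the grip then set to 40 N.
- **Peel:** I tipped the right end up about 0.2 rad. The rim was then about 0.148 m high at the right end and 0.103–0.110 m at the left, which the two cameras put slightly differently. The stack did not move.
- **Final checks:** The rim points are level within a few millimetres. The underside is about 0.13 m above the table, and the tray's middle is about 0.23 m from the rack's. The wrist force is near zero apart from noise.
- **Everything else:** The stack, rack and bystanders are all within about 7 mm of where they were first measured, which is near the measurement noise.

The only disagreement at the end was a few low-confidence or mislabelled detections, such as the top camera's position for the tray at confidence 0.17. The other readings contradicted these, so I ignored them.

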